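# Pack two battery cells down a test tube with the push rod

### The job

Put both battery cells into the clear tube through its yellow funnel, one on top of the other, then pack them down with the tip of the orange-handled rod until they bottom out firmly: one steady push held for about a second, not a hard ram. Then stand the rod upright back in its aluminium stand, let go, and leave the flux bottle, the solder spool and the metal module where they are.

Things in the scene. Friction and masses are not known exactly. Their poses are not given: they have to be found in the camera images.
- tube: Fixed upright cell tube: grey square foot 76 x 76 mm, 45 mm high, clear round tube (33 mm outside, 27 mm bore), yellow funnel on top. Origin: centre of the foot's underside, z up along the bore. Inside, a brass follower disc fills the bore: it drags with about 6 N, stays where it is pushed, does not spring back, and can be pushed down to a stop on a stiff spring buffer, hidden in the foot.
- mouth (a point): Centre of the funnel's upper rim, on the bore's axis, 128 mm above the tube's origin; z up. The funnel narrows from 38 mm inside (43 outside) to the 27 mm bore in 8 mm. Depths below the rim differ each time: follower's top at the start 58 to 84 mm; at the stop 102 to 118 mm, so that the upper cell's top ends, unloaded, 14 to 30 mm down.
- cell_a: Loose battery cell, green sleeve: upright cylinder 24 mm in diameter, 44 mm high, about 45 g, standing on the bench. Origin: centre of its underside, z up. Slides freely in the bore (1.5 mm play all round); either cell may go first. Let go in the mouth, the first slides down onto the follower; the second then rests on it and sticks out of the tube by some 3 to 30 mm.
- cell_b: Loose battery cell with a red sleeve, otherwise just like the green one: 24 mm in diameter, 44 mm high. Origin at the centre of its underside, z up.
- rod: Loose packing rod upright in its stand: 150 mm long, 100 g; lower 75 mm a white shaft, 18 mm diameter, flat tip; upper 75 mm an orange handle, 24 mm diameter, to grip. Origin: centre of the tip's end face, z to the handle. Pushing sliding cells takes 6 to 8 N; bottomed out, it climbs from 9 N at 6 N/mm. Firmly home: steady 15 to 25 N for a second; over 35 N harms the cells.
- stand: Fixed rod stand: a black round base 72 mm in diameter, 6 mm thick, with an aluminium cup on it, 45 mm outside, rim 42 mm above the origin. The cup's bore is 25 mm in diameter; the rod stands on its floor, 6 mm above the origin. Origin at the centre of the underside, z up.
- flux: Bystander: amber flux bottle with white cap, 36 mm in diameter, 75 mm high, loose. Origin at the centre of its underside.
- spool: Bystander: solder spool with blue flanges, 52 mm in diameter, 36 mm high, loose. Origin at the centre of its underside.
- module: Bystander: aluminium control module with two black connectors, 110 x 130 mm and 46 mm high, loose. Origin at the centre of its underside.
There are look-alikes about, which are no part of the job. There is more than one size of the stand; the job needs the largest.

How it is judged:
By the outcome, as a careful person would: the job done as asked, in the order asked, and still so for the second after the job is handed in, with the robot touching nothing.
It also fails if it takes over 70 s, if anything falls off the work surface, if the arm or the gripper's body presses on something with over 40 N, if the wrist force passes 120 N, or if a joint passes its speed limit or range.

### The arm

A 6-joint arm with a two-finger parallel gripper is mounted at the origin on the work surface. World frame = base frame: x ahead of the robot, y to its left, z up, the work surface at z = 0. Lengths are in m, angles in rad, forces in N, time in s.
With the tool pointing down it reaches from about 0.35 to 1 m from the base axis. Payload 7.1 kg.
Tool frame: the origin (TCP) lies between the finger pads; the fingertips stand 22 mm ahead of it and the grasp point (between the pads) lies 3 mm ahead of it; z points along the fingers, y is the line along which they close (so a half turn about z gives the same grasp; the last joint's range is limited). The gripper opens to 85 mm and grips with 20 to 120 N. Pads are 22 mm wide; open, the fingers measure 114 mm over their backs; the gripper's body (76 mm by 85 mm) begins 54 mm behind the grasp point. The pads swing forward as they close: fully open they stand 13 mm farther back than shut.
Start: joints at [-1.123, 0.423, 1.63, -0, 1.089, -0.019], TCP at [0.281, -0.558, 0.253] pointing down, gripper open.
Joint ranges: [-3, 3], [-0.9, 2.11], [0.09, 2.58], [-1.31, 4.45], [0.11, 2.69], [-2.54, 2.54]. Speed limits (rad/s): [2.39, 2.39, 3.01, 3.14, 3.14, 3.14].

### API

Orientations are given as a rotation vector (axis times angle).
In Python, from rig import manip gives the robot as it stands. The module is installed in compiled form; this text tells all that it offers. Calls block until the motion is done:
- manip.move_to(position, orientation): joint-space move of the TCP to a pose.
- manip.servo_line(position, orientation=None, rate=0.15): straight line of the TCP; orientation=None keeps the orientation; rate is the mean speed in m/s.
- manip.set_joints(angles): joint-space move.
- manip.command_gripper(opening, f_grip=None): finger opening in m; f_grip is the grip in N (None keeps the last); returns when the fingers have stopped.
- manip.hold(seconds).
- manip.solve_ik(position, orientation): joint angles nearest the present ones, or None.
- manip.camera(name): name is "scene" or "top"; returns a dict with "image" (480x640x3 uint8, red, green, blue), "fx", "fy", "cx", "cy" (pixels), "k1" (the pictures are not rectified: a ray, as slopes to the right and down, at radius r is drawn at 1 + k1 r^2 times it, then the intrinsics apply), "cam_to_world" (4x4, takes a point from camera to world coordinates). Camera axes: x right, y down, z forward; pixel columns grow to the right and rows downward; lengths in m; the calibration is good to about 2 mm. A picture is of the moment at which its call begins. There is no depth.
A pose or a line that the arm cannot do raises manip.IKError and nothing moves.
- manip.sign_off(): hands the job in; it is judged then, once.
Readings, each from a call of its own:
- manip.get_time(): time.
- manip.get_joint_positions(): joint angles.
- manip.get_joint_vel(): joint speeds.
- manip.get_tau(): joint torques, N m.
- manip.get_position(): TCP position.
- manip.get_ee_rot(): TCP orientation.
- manip.get_contact_force(): force on the tool from outside, world axes, zero at the start.
- manip.get_torque(): the same for the moment, N m.
- manip.get_width(): finger opening in m.
- manip.get_grip_force(): force on a finger pad.
Only numpy, scipy, OpenCV 4.12 (cv2) and the standard library are available. Lean on these libraries where they do the work, as an engineer would, in place of code of your own. Each camera call takes 0.05 s, during which the arm holds its last target. There are 200 camera calls.

## Working session

There is one attempt and no reset: what is moved stays moved. The work goes in short steps, each a Python script; the robot and the scene stay as the last script left them, time stands still between calls to the robot, and variables do not carry over. Pictures are saved under pics/ and viewed, at most 10 in all, crops included, and the job is handed in when it is done.

```bash
mkdir -p pics
cat > h.py <<'E'
import numpy as np, cv2
from rig import manip
def snap(n,name):
    c=manip.camera(n); cv2.imwrite(f'pics/{name}.png',c['image'][:,:,::-1]); np.save(f'pics/{name}.npy',c,allow_pickle=True); return c
def load(name): return np.load(f'pics/{name}.npy',allow_pickle=True).item()
def ray(c,uv):
    K=np.array([[c['fx'],0,c['cx']],[0,c['fy'],c['cy']],[0,0,1]])
    p=cv2.undistortPoints(np.array([[uv]],float),K,np.array([c['k1'],0,0,0,0.]))[0,0]
    T=c['cam_to_world']; return T[:3,3],T[:3,:3]@np.array([p[0],p[1],1.])
def at(c,uv,z):
    o,d=ray(c,uv); return o+d*(z-o[2])/d[2]
def proj(c,P):
    K=np.array([[c['fx'],0,c['cx']],[0,c['fy'],c['cy']],[0,0,1]])
    W=np.linalg.inv(c['cam_to_world']); 
    return cv2.projectPoints(np.array(P,float).reshape(-1,1,3),cv2.Rodrigues(W[:3,:3])[0],W[:3,3],K,np.array([c['k1'],0,0,0,0.]))[0][:,0]
E
python3 - <<'E'
from h import *
for n in('scene','top'):
    c=snap(n,n+'0'); print(n,c['fx'],c['k1'],c['cam_to_world'].round(3).tolist())
print(manip.get_time(),manip.get_ee_rot(),manip.get_contact_force())
E
```

```text
scene 612.2813074550165 -0.1520050959511494 [[-0.459, 0.479, -0.748, 1.362], [0.888, 0.228, -0.399, 0.395], [-0.021, -0.847, -0.53, 0.677], [0.0, 0.0, 0.0, 1.0]]
top 474.0986436702365 -0.03167249215420506 [[-0.007, -0.998, 0.066, 0.472], [-1.0, 0.007, -0.006, -0.011], [0.005, -0.066, -0.998, 1.066], [0.0, 0.0, 0.0, 1.0]]
0.1 [-3.05502817e+00 -7.26289422e-01  5.27071116e-04] [-0.48714275 -0.60029712  0.84384967]
```

View pics/scene0.png

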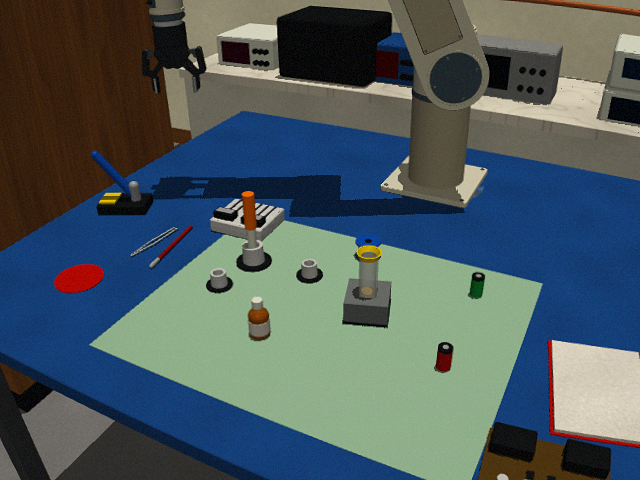

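View pics/top0.png

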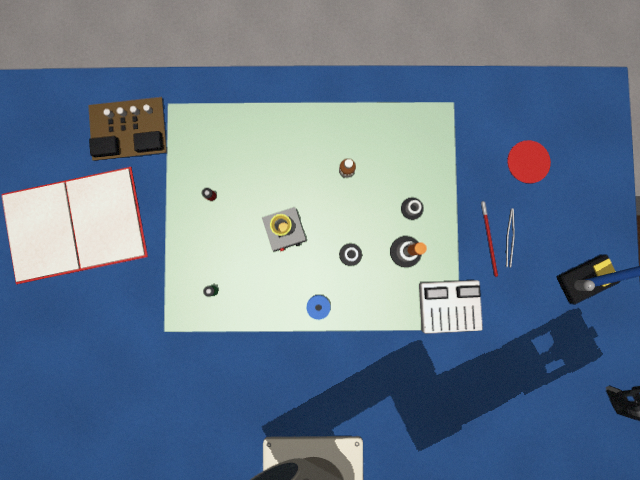

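The scene view shows the green cell at (477,285), the red cell at (445,357), the tube's funnel at (369,254), the rod at (249,215) in a stand at (254,257), the flux bottle at (259,318), the spool behind the tube at (368,242) and the module at (248,217).

There are three stands in the top view: (412,208), (350,254) and (405,251), the last holding the rod. That one looks largest, and I'll confirm it in an enlarged crop.

```bash
cat > m.py <<'E'
from h import *
s=load('scene0');t=load('top0')
def blob(c,lo,hi,box,big=True):
    x0,y0,x1,y1=box
    h=cv2.cvtColor(c['image'],cv2.COLOR_RGB2HSV)[y0:y1,x0:x1]
    m=cv2.inRange(h,np.array(lo),np.array(hi))
    n,l,st,ce=cv2.connectedComponentsWithStats(m)
    i=1+np.argmax(st[1:,4]); return ce[i]+[x0,y0],st[i]+[x0,y0,0,0,0],(l==i).astype(np.uint8)
def tri(a,b):
    (o1,d1),(o2,d2)=ray(s,a),ray(t,b)
    A=np.stack([d1,-d2],1);k=np.linalg.lstsq(A,o2-o1,rcond=None)[0]
    p,q=o1+k[0]*d1,o2+k[1]*d2
    return (p+q)/2,np.linalg.norm(p-q)
E
python3 - <<'E'
from m import *
# dark stands' bases in the top view
for n,b in (('A',(385,230,418,275)),('B',(398,195,428,222)),('C',(335,240,365,270))):
    print(n,[x.round(1).tolist() for x in blob(t,(0,0,0),(180,255,75),b)[:2]])
print('mat mm/px',np.linalg.norm(at(t,(405,251),0)-at(t,(406,251),0))*1000)
for n,lo,hi,bs,bt in (('funnel',(20,120,90),(35,255,255),(345,240,395,275),(262,208,300,245)),
  ('green',(40,100,20),(85,255,140),(462,265,492,305),(198,280,225,302)),
  ('red',(0,150,40),(8,255,255),(430,338,460,378),(198,182,222,206)),
  ('handle',(5,150,90),(15,255,255),(235,185,265,245),(405,235,435,262))):
    a=blob(s,lo,hi,bs);b=blob(t,lo,hi,bt)
    print(n,a[0].round(1),a[1],b[0].round(1),b[1],*[x.round(4) for x in tri(a[0],b[0])])
a=cv2.resize(t['image'][185:275,335:435],(400,360),interpolation=cv2.INTER_CUBIC)
b=cv2.resize(t['image'][180:300,195:305][:, :],(400,436),interpolation=cv2.INTER_CUBIC)[:360]
b2=cv2.resize(t['image'][183:303,195:310],None,fx=3,fy=3,interpolation=cv2.INTER_CUBIC)[:360]
c1=cv2.resize(s['image'][185:275,200:330],None,fx=3,fy=3,interpolation=cv2.INTER_CUBIC)[:240]
c2=cv2.resize(s['image'][235:385,340:490],None,fx=2.6,fy=1.6,interpolation=cv2.INTER_CUBIC)[:240]
im=np.zeros((600,800,3),np.uint8)
im[:360,:400]=a;im[:360,400:400+b2.shape[1]]=b2;im[360:,:390]=c1;im[360:,400:400+c2.shape[1]]=c2
cv2.imwrite('pics/crop1.png',im[:,:,::-1])
E
```

```text
A [[401.3, 251.9], [390, 236, 28, 31, 343]]
B [[409.3, 209.4], [401, 198, 22, 22, 170]]
C [[349.3, 254.4], [339, 244, 23, 21, 182]]
mat mm/px 2.2617144294889706
funnel [368.8 252.8] [356 245  26  18 272] [280.9 224.9] [270 215  21  21 265] [0.5644 0.0603 0.1248] 0.001
green [476.3 288. ] [470 277  15  21 211] [215. 290.] [212 286   6   9  29] [0.4308 0.2179 0.0133] 0.0076
red [443.2 361.2] [436 351  16  21 231] [212.  196.8] [208 192   8   8  20] [0.6403 0.2248 0.0091] 0.0024
handle [248.8 210.1] [241 191  16  40 446] [416.5 248.7] [408 243  18  12 155] [ 0.5152 -0.2109  0.1191] 0.0011
```

View pics/crop1.png

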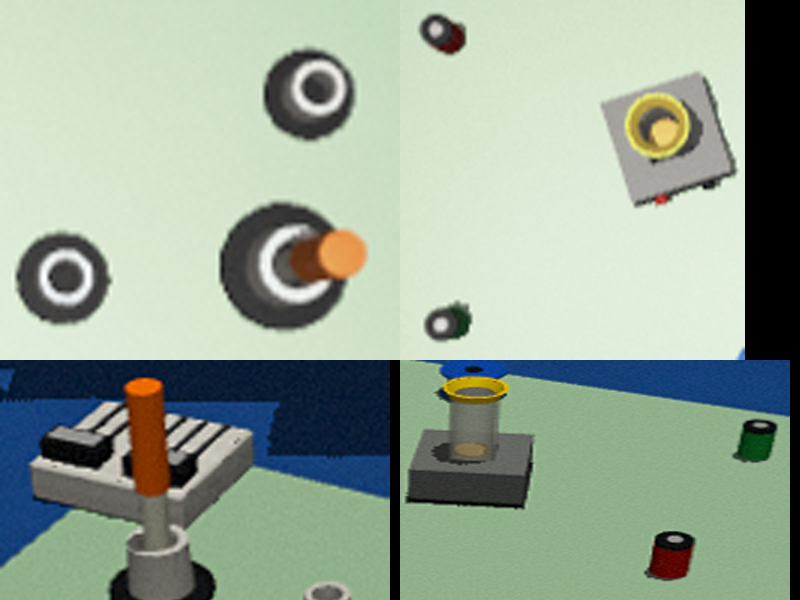

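The crop confirms it. The base at (405,251) is about 31 px, or 70 mm; the other two, at (412,208) and (350,254), are about 22 px, or 50 mm. So the stand holding the rod is the large one. Both cells stand upright. Next I'll refine the positions.

Run:
```python
from m import *
# light terminal discs on the cells (z~.0445), both views
for n,bs,bt in (('green',(465,268,490,290),(204,284,218,298)),('red',(433,338,456,355),(201,186,216,201))):
    r=[]
    for c,b in((s,bs),(t,bt)):
        x0,y0,x1,y1=b
        h=cv2.cvtColor(c['image'],cv2.COLOR_RGB2HSV)[y0:y1,x0:x1].astype(int)
        # dark (cell) region = not mat ; disc = bright low-saturation enclosed
        hole=cv2.inRange(h.astype(np.uint8),np.array((0,0,90)),np.array((180,35,255)))
        nn,l,st,ce=cv2.connectedComponentsWithStats(hole,connectivity=4)
        k=[i for i in range(1,nn) if st[i,0]>0 and st[i,1]>0 and st[i,0]+st[i,2]<x1-x0 and st[i,1]+st[i,3]<y1-y0]
        i=max(k,key=lambda i:st[i,4]);uv=ce[i]+[x0,y0];r.append(uv)
        print(n,uv.round(1),st[i].tolist(),at(c,uv,.0445).round(4))
    print(n,*[x.round(4) for x in tri(*r)])
for n,c,b in(('s',s,(345,240,395,275)),('t',t,(262,208,300,245))):
    _,_,m=blob(c,(20,100,70),(35,255,255),b)
    pt=cv2.findContours(m,cv2.RETR_EXTERNAL,cv2.CHAIN_APPROX_NONE)[0][0][:,0]
    if n=='s': pt=pt[pt[:,1]<pt[:,1].min()+9]   # upper arc + sides: the rim itself
    e=cv2.fitEllipse(pt.astype(np.float32));uv=np.array(e[0])+b[:2];print('rim',n,uv.round(1),e[1],at(c,uv,.128).round(4))
# rod top face in top view and in scene; stand base
x=blob(t,(5,100,190),(16,255,255),(405,235,435,262));print('rodtop',x[0].round(1),x[1],at(t,x[0],.156).round(4))
x=blob(s,(5,150,90),(15,255,255),(235,185,265,245));m=x[2]
r=np.where(m.any(1))[0]; mid=[(235+np.mean(np.where(m[i])[0]),185+i) for i in r]
print('handle mid',[tuple(np.round(mid[i],1)) for i in(3,10,20,30,-4)])
g=cv2.inRange(cv2.cvtColor(t['image'],cv2.COLOR_RGB2HSV)[228:276,380:432],np.array((0,0,0)),np.array((180,255,75)))
pt=np.argwhere(g)[:,::-1];h=cv2.convexHull(pt.astype(np.float32))[:,0];h=h[h[:,0]<30]
e=cv2.fitEllipse(h);uv=np.array(e[0])+[380,228];print('base',uv,e[1],at(t,uv,.006).round(4))
print('expected rod axis px, upright', [proj(s,[*at(t,uv,.006)[:2],z])[0].round(1) for z in(.156,.081)])
```

```text
green [478.  275.2] [11, 6, 5, 3, 13] [0.432  0.2217 0.0445]
green [208.4 290.8] [2, 4, 6, 6, 26] [0.4315 0.2218 0.0445]
green [0.4316 0.2217 0.0443] 0.0002
red [445.4 346.4] [10, 7, 6, 4, 21] [0.6443 0.2273 0.0445]
red [206.4 192.4] [3, 4, 6, 6, 25] [0.6447 0.2279 0.0445]
red [0.6447 0.2276 0.045 ] 0.0003
rim s [368.6 251.9] (13.44431209564209, 25.433717727661133) [0.5664 0.0613 0.128 ]
rim t [280.4 224.4] (20.34105110168457, 20.76683235168457) [0.5652 0.0605 0.128 ]
rodtop [420.3 248. ] [415 243  12  11 106] [ 0.5152 -0.2109  0.156 ]
handle mid [(np.float64(247.0), np.float64(194.0)), (np.float64(248.0), np.float64(201.0)), (np.float64(249.0), np.float64(211.0)), (np.float64(249.5), np.float64(221.0)), (np.float64(250.5), np.float64(227.0))]
base [405.58504677 251.18701935] (30.48607063293457, 31.566614151000977) [ 0.5154 -0.2105  0.006 ]
expected rod axis px, upright [array([247.1, 192.9]), array([250.2, 227.3])]
```

```bash
cat >> h.py <<'E'
def down(a): 
    c,s_=np.cos(a),np.sin(a); return cv2.Rodrigues(np.array([[c,s_,0],[s_,-c,0],[0,0,-1.]]))[0][:,0]
D=down(np.pi/2)
M=np.array([.5656,.0608]);ROD=np.array([.5153,-.2108]);GREEN=np.array([.4317,.2218]);RED=np.array([.6446,.2277])
def st(msg=''):
    print(msg,'t%.2f'%manip.get_time(),manip.get_position().round(4),'F',np.round(manip.get_contact_force(),1),'w%.4f'%manip.get_width(),'g%.1f'%manip.get_grip_force())
def L(x,y,z,r=.15): manip.servo_line(np.array([x,y,z]),rate=r)
def fetch(c):
    manip.command_gripper(.05,40); 
    L(*c,.039,.2); st('at cell'); manip.command_gripper(.0,40); st('gripped')
    L(*c,.19,.2); L(*M,.19,.25); st('over mouth')
E
python3 - <<'E'
from h import *
print(manip.solve_ik([*GREEN,.23],D))
manip.move_to([*GREEN,.23],D); st('hover')
fetch(GREEN)
s=snap('scene','s1');t=snap('top','t1')
a=cv2.resize(s['image'][180:330,300:450],(400,400),interpolation=cv2.INTER_CUBIC)
b=cv2.resize(t['image'][170:270,230:330],(400,400),interpolation=cv2.INTER_CUBIC)
cv2.imwrite('pics/crop2.png',np.hstack([a,b])[:,:,::-1])
E
```

```text
[ 4.50091810e-01  2.50632779e-01  1.95192125e+00 -4.44089210e-16
  9.39038628e-01  4.50091810e-01]
hover t2.90 [0.4321 0.2214 0.23  ] F [ 0.1 -0.2 -0.5] w0.0856 g0.0
at cell t4.45 [0.4323 0.2221 0.0397] F [0.2 0.  0.5] w0.0500 g0.0
gripped t4.80 [0.4323 0.2221 0.0401] F [-0.2 -0.1  5.8] w0.0229 g38.9
over mouth t6.70 [0.5644 0.0614 0.1893] F [-0.  -0.4 -0.2] w0.0226 g39.2
```

View pics/crop2.png

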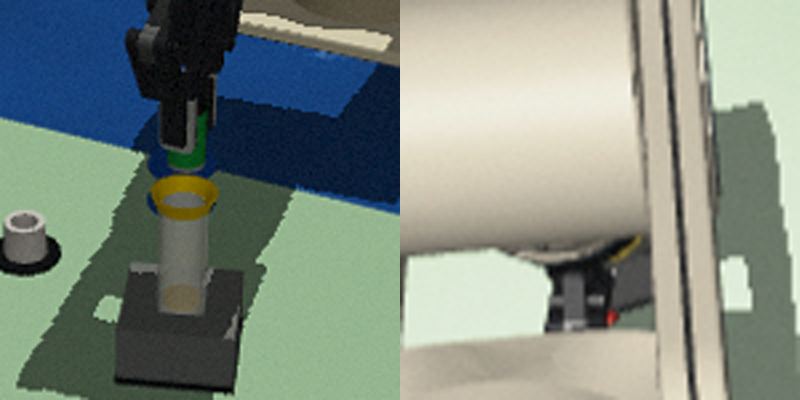

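The cell is held upright, its bottom at about (370,243) in the scene picture, in line with the funnel at (369,252). The arm hides this spot in the top view. I'll lower it in small steps, watching the force, then release.

```bash
cat >> h.py <<'E'
def insert(zend):
    z=.172
    L(*M,z,.1); st('pre')
    while z>zend+1e-6:
        z-=.003; L(*M,z,.04); f=np.array(manip.get_contact_force())
        if np.abs(f).max()>4: st('contact'); break
    manip.hold(.1); st('in mouth')
def release():
    manip.command_gripper(.05); manip.hold(.2); L(*M,.24,.2); st('released')
E
python3 - <<'E'
from h import *
s=load('s1')
print('axis px at z=.150,.128',proj(s,[[*M,.15],[*M,.128]]).round(1).tolist())
insert(.157)
E
```

```text
axis px at z=.150,.128 [[368.8, 240.3], [368.5, 251.6]]
pre t7.13 [0.5648 0.0613 0.1714] F [ 0.8 -0.1 -0.4] w0.0223 g39.2
in mouth t8.48 [0.5656 0.0608 0.157 ] F [-0.5  0.7 -0.9] w0.0226 g39.2
```

Run:
```python
from h import *
release()
manip.move_to([*RED,.2],D); st('hover')
s=snap('scene','s2');t=snap('top','t2')
fetch(RED)
s3=snap('scene','s3')
a=cv2.resize(s['image'][200:350,300:450],(400,400),interpolation=cv2.INTER_CUBIC)
b=cv2.resize(s3['image'][200:350,300:450],(400,400),interpolation=cv2.INTER_CUBIC)
cv2.imwrite('pics/crop3.png',np.hstack([a,b])[:,:,::-1])
```

```text
released t9.62 [0.5652 0.0607 0.2395] F [-0.3 -0.1  0.1] w0.0501 g0.0
hover t10.41 [0.6438 0.2268 0.1991] F [ 0.4 -0.7 -0.4] w0.0499 g0.0
at cell t11.68 [0.6455 0.228  0.0402] F [ 0.1 -0.3  0.3] w0.0501 g0.0
gripped t12.04 [0.6455 0.228  0.0407] F [-0.7  0.   6.3] w0.0226 g39.1
over mouth t13.84 [0.5662 0.0614 0.1899] F [ 0.6 -1.   0.1] w0.0229 g39.2
```

View pics/crop3.png

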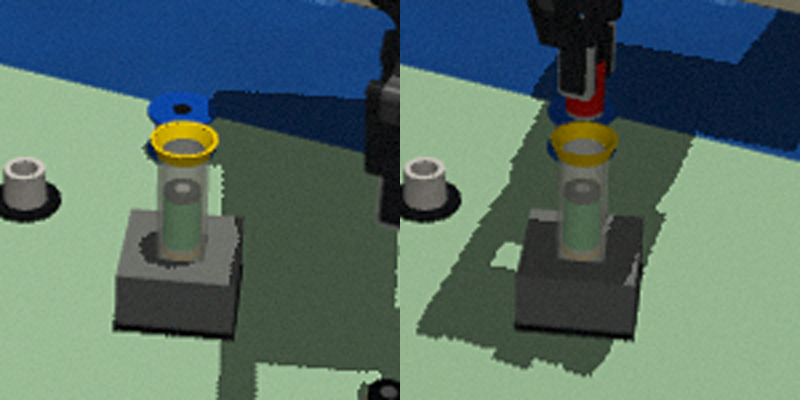

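The green cell sits upright in the tube with its top at about (368,270), roughly 35 mm below the rim. The red cell is held over the funnel at about (369,240). I'll insert it the same way.

Run:
```python
from h import *
insert(.157)
release()
s=snap('scene','s4')
g=.006+.112+.003
manip.command_gripper(.05,100)
manip.move_to([*ROD,.24],D); st('over rod')
snap('top','t4'); s5=snap('scene','s5')
a=cv2.resize(s['image'][200:350,300:450],(400,400),interpolation=cv2.INTER_CUBIC)
b=cv2.resize(s5['image'][130:280,190:340],(400,400),interpolation=cv2.INTER_CUBIC)
cv2.imwrite('pics/crop4.png',np.hstack([a,b])[:,:,::-1])
```

```text
pre t14.22 [0.5652 0.0615 0.1711] F [ 0.  -0.4 -1. ] w0.0225 g39.2
in mouth t15.57 [0.5656 0.0608 0.157 ] F [ 0.3 -0.4 -1. ] w0.0228 g39.2
released t16.72 [0.5652 0.0608 0.2395] F [-0.6  0.1 -0.5] w0.0500 g0.0
over rod t18.05 [ 0.5156 -0.2101  0.2399] F [1.2 0.7 0. ] w0.0501 g0.0
```

View pics/crop4.png

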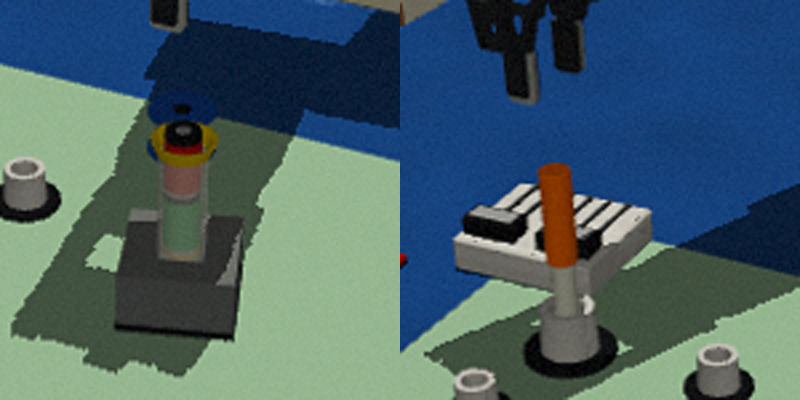

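The red cell rests on the green one, its top showing at crop (182,130) about 9 mm above the rim. The fingers are over the rod, which stands upright at (249,215). I'll grip it and bring it over the tube.

Run:
```python
from h import *
L(*ROD,.121,.15); manip.hold(.1); st('at rod')
manip.command_gripper(0,100); manip.hold(.1); st('gripped')
p=manip.get_position(); 
L(*ROD,.285,.15); st('lifted'); L(*M,.285,.25); L(*M,.268,.1); manip.hold(.2); st('over')
s=snap('scene','s6')
a=cv2.resize(s['image'][140:290,300:450],(600,600),interpolation=cv2.INTER_CUBIC)
cv2.imwrite('pics/crop5.png',a[:,:,::-1])
print('axis px', proj(s,[[*M,z] for z in(.153,.128,.228)]).round(1).tolist())
```

```text
at rod t19.19 [ 0.5161 -0.211   0.1221] F [ 0.1 -0.8  0.2] w0.0502 g0.0
gripped t19.66 [ 0.5156 -0.211   0.122 ] F [-2.8  1.   6.1] w0.0220 g97.4
lifted t20.90 [ 0.5147 -0.2105  0.284 ] F [-0.9  0.4 -1.3] w0.0220 g97.8
over t22.68 [0.5659 0.0606 0.2685] F [ 0.6  0.9 -0.9] w0.0218 g97.8
axis px [[368.8, 238.8], [368.5, 251.6], [369.8, 198.2]]
```

View pics/crop5.png

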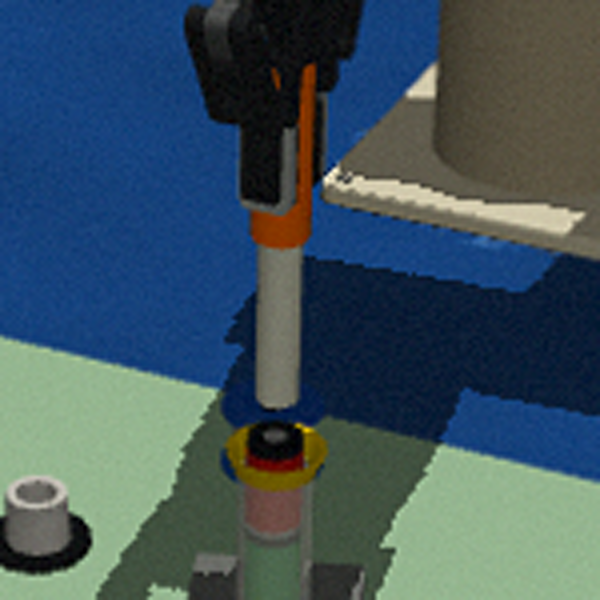

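The rod is vertical, its tip at (369,241) against an expected (369,239) over the mouth. I'll push with force feedback.

Run:
```python
from h import *
def fz(): return np.mean([manip.get_contact_force()[2] for _ in range(5)])
b=fz(); z=.256; L(*M,z,.06); print('base',b)
log=[]
while z>.205:
    z-=.0015 if z>.231 else .001
    L(*M,z,.03); f=fz()-b; log.append((round(z,4),round(manip.get_position()[2],4),round(f,1)))
    if f>10.5: break
print(log); st()
while f<18.5 and z>.203:
    z-=.0004; L(*M,z,.02); manip.hold(.05); f=fz()-b; print(round(z,4),round(f,1))
for _ in range(7): manip.hold(.2); print('hold',round(fz()-b,1),end=' ')
st('held'); s=snap('scene','s7')
print('tip z est',manip.get_position()[2]-.116)
L(*M,z+.02,.04); L(*M,.285,.15); st('up'); snap('scene','s8')
c=load('s8');cv2.imwrite('pics/crop6.png',np.hstack([cv2.resize(x['image'][180:330,300:450],(400,400),interpolation=cv2.INTER_CUBIC) for x in (s,c)])[:,:,::-1])
```

```text
base -1.0253589049788274
[(0.2545, np.float64(0.2545), np.float64(0.1)), (0.253, np.float64(0.2529), np.float64(-0.6)), (0.2515, np.float64(0.2514), np.float64(-0.6)), (0.25, np.float64(0.25), np.float64(1.2)), (0.2485, np.float64(0.2488), np.float64(3.5)), (0.247, np.float64(0.2471), np.float64(3.8)), (0.2455, np.float64(0.2454), np.float64(3.8)), (0.244, np.float64(0.2438), np.float64(3.2)), (0.2425, np.float64(0.2423), np.float64(3.1)), (0.241, np.float64(0.2408), np.float64(3.0)), (0.2395, np.float64(0.2394), np.float64(2.0)), (0.238, np.float64(0.2378), np.float64(2.0)), (0.2365, np.float64(0.2363), np.float64(4.2)), (0.235, np.float64(0.2349), np.float64(3.6)), (0.2335, np.float64(0.2333), np.float64(3.8)), (0.232, np.float64(0.2318), np.float64(3.5)), (0.2305, np.float64(0.2303), np.float64(3.5)), (0.2295, np.float64(0.2294), np.float64(4.0)), (0.2285, np.float64(0.2284), np.float64(3.9)), (0.2275, np.float64(0.2274), np.float64(3.2)), (0.2265, np.float64(0.2264), np.float64(4.6)), (0.2255, np.float64(0.2254), np.float64(3.8)), (0.2245, np.float64(0.2244), np.float64(4.7)), (0
[... 196 characters left out ...]
p.float64(0.2194), np.float64(3.4)), (0.2185, np.float64(0.2184), np.float64(3.1)), (0.2175, np.float64(0.2174), np.float64(4.0)), (0.2165, np.float64(0.2164), np.float64(3.4)), (0.2155, np.float64(0.2154), np.float64(4.0)), (0.2145, np.float64(0.215), np.float64(6.4)), (0.2135, np.float64(0.2145), np.float64(10.9))]
 t31.57 [0.5661 0.0609 0.2145] F [-0.4 -0.3  9.9] w0.0223 g98.7
0.2131 12.8
0.2127 12.6
0.2123 13.6
0.2119 15.5
0.2115 17.0
0.2111 18.5
0.2107 20.1
hold 19.9 hold 19.5 hold 18.5 hold 19.5 hold 20.1 hold 18.8 hold 19.3 held t35.08 [0.5668 0.0609 0.2129] F [-2.5  0.1 18.3] w0.0220 g99.9
tip z est 0.09694626109004885
up t36.28 [0.5653 0.0608 0.2845] F [-0.9 -0.4 -1.7] w0.0219 g98.2
```

View pics/crop6.png

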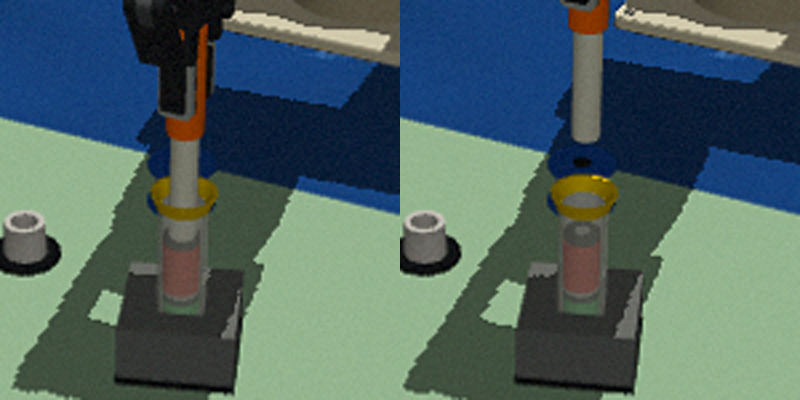

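The cells bottomed out at about 9–10 N. They were held steady at 18.5–20 N for 1.4 s, with a measured stiffness near 6 N/mm, and the red cell's top is now about 30 mm below the rim. Next I'll return the rod to its stand.

Run:
```python
from h import *
def F(): return np.mean([manip.get_contact_force() for _ in range(4)],0)
L(*ROD,.285,.25); manip.hold(.2); b=F(); st('over stand')
L(*ROD,.17,.15); z=.17; ok=True
while z>.118:
    z-=.004 if z>.128 else .001
    L(*ROD,z,.05); f=F()-b
    if abs(f).max()>5: break
st('down'); print(z,f.round(1))
if z<.126:
    manip.command_gripper(.05); manip.hold(.2); st('open')
    L(*ROD,.25,.15); manip.move_to([.40,-.35,.3],D); st('clear')
s=snap('scene','s9');t=snap('top','t9')
a=cv2.resize(s['image'][150:350,190:400],(420,400),interpolation=cv2.INTER_CUBIC)
b=cv2.resize(t['image'][180:340,290:440],(375,400),interpolation=cv2.INTER_CUBIC)
cv2.imwrite('pics/crop7.png',np.hstack([a,b])[:,:,::-1])
```

```text
over stand t37.79 [ 0.5155 -0.2098  0.285 ] F [-0.   0.  -1.8] w0.0216 g98.2
down t42.71 [ 0.5156 -0.211   0.122 ] F [-2.1 -0.3  9. ] w0.0221 g99.4
0.12099999999999997 [-2.1 -0.3 10.7]
open t43.29 [ 0.5153 -0.2108  0.1209] F [-0.4 -0.1 -0.3] w0.0500 g0.0
clear t45.08 [ 0.4001 -0.3494  0.2992] F [ 0.   0.3 -1.2] w0.0500 g0.0
```

View pics/crop7.png

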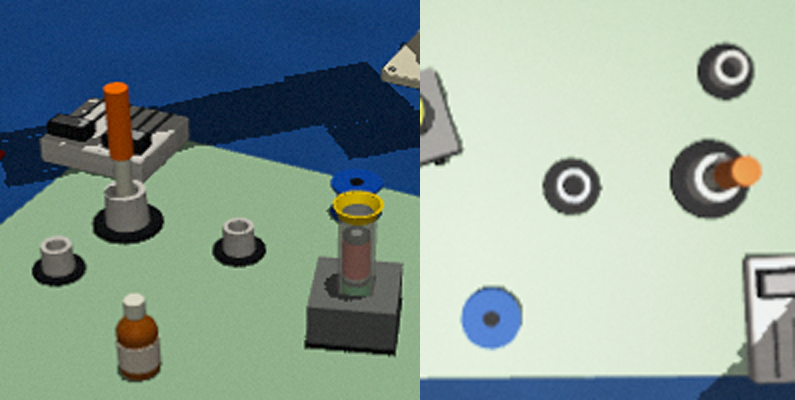

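The rod stands upright and free in the large stand, at crop (117,120). Both cells are packed in the tube at (356,250), and the flux bottle, spool and module haven't moved. I'll hand it in now.

```bash
python3 -c "
from rig import manip
print(manip.sign_off())"
```

```text
the job is handed in; nothing more can be done
None
```

I handed the job in at about 45 s: both cells are in the tube and packed home with a steady push of about 19.5 N held for 1.4 s, the rod is upright and released in the largest stand, and the flux bottle, spool and module are where they were.

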